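Rebuild the bathroom organiser: tier trays, jars and carry caddy

ROBOT

A 6-joint arm with a two-finger parallel gripper is mounted at the origin on the work surface. World frame = base frame: x ahead of the robot, y to its left, z up, the work surface at z = 0. Lengths are in m, angles in rad, forces in N, time in s.
With the tool pointing down it reaches from about 0.225 to 0.875 m from the base axis. Payload 3.4 kg.
Tool frame: the origin (TCP) lies at the very end of the fingers, on their centre line; the grasp point (between the pads) lies 19 mm behind it; z points along the fingers, y is the line along which they close (so a half turn about z gives the same grasp; the last joint's range is limited). The gripper opens to 85 mm and grips with 20 to 120 N. Pads are 22 mm wide; open, the fingers measure 114 mm over their backs; the gripper's body (76 mm by 85 mm) begins 54 mm behind the grasp point. The pads swing forward as they close: fully open they stand 13 mm farther back than shut.
Start: joints at [1.07, 0.276, 1.505, -0, 1.361, -0.121], TCP at [0.213, 0.534, 0.231] pointing down, gripper open.
Joint ranges: [-2.89, 2.89], [-0.75, 2.08], [0.22, 2.7], [-1.18, 4.32], [0.11, 2.71], [-2.7, 2.7]. Speed limits (rad/s): [2.57, 2.57, 3.14, 3.14, 3.14, 3.14].

INTERFACE

Orientations are given as a unit quaternion [w, x, y, z].
In Python, from rig import manip gives the robot as it stands. The module is installed in compiled form; this text tells all that it offers.
- The arm moves only by the tool play_rows, never from a script. Its argument "motion" is a list of rows, each a list of 5 numbers: the shift along the tool's x, y, z in units of 40 mm (1.0 is 40 mm), then the turn about the tool's z in units of 10 degrees (1.0 is 10 degrees), then the finger opening in mm, from 0 to 85.4. A call has 1 to 5 rows; each row is the pose to reach, as a shift and turn from the pose commanded when the call began, along the tool's axes at that moment; what a row does not reach only later rows make up. A row lasts 1/8 s, in which the tool goes at most 62.5 mm and 10.7 degrees, less where a joint would pass 70% of its speed; a pose out of reach is approached as far as the arm can. A call with a gripper value outside its range is refused whole. The fingers move at their own pace and stop on an object; "newtons" is the grip in N (left out, the last holds). Time passes only in rows, so rows that repeat a pose let the fingers close. It gives the time, the measured TCP pose, the force, the opening and the grip force at its end, in the units of the state.
- manip.get_state(): the state, without advancing time (a new reading comes with each control period).
- manip.get_image(name): name is "scene" or "top"; returns a dict with "img" (420x560x3 uint8, red, green, blue), "range_z" (420x560 float32, m along the optical axis (not along the pixel's ray), 0 where there is no reading), "fx", "fy", "cx", "cy" (pixels), "R" (3x3) and "t" (3): a world point X has camera coordinates R X + t. Camera axes: x right, y down, z forward; pixel columns grow to the right and rows downward; lengths in m; the calibration is good to about 2 mm. A picture is of the moment at which its call begins.
- manip.sign_off(): hands the job in; it is judged then, once.
The state is a dict: "clock": time; "qpos": joint angles; "qd": joint speeds; "effort": joint torques, N m; "position": TCP position; "ee_rot": TCP orientation; "contact_force": force on the tool from outside, world axes, zero at the start; "moment": the same for the moment, N m; "width": finger opening in m; "gripper_force": force on a finger pad.
Only numpy, scipy, OpenCV 4.12 (cv2) and the standard library are available. Lean on these libraries where they do the work, as an engineer would, in place of code of your own. Each camera call takes 0.05 s, during which the arm holds its last target. There are 200 camera calls.

TASK

Put the organiser on the vanity back together: lower the white shelf tray over the stand's four posts until it sits level on the lower shoulders, then stand every blue jar that is there upright in it. After that unhook the bamboo carry caddy from the hook stand, lower it over the same four posts until it sits level on the upper shoulders, and stand the wooden tumbler upright in the caddy. Leave the lotion, the spray can and the hairbrush where they are.

Things in the scene. Friction and masses are not known exactly. Their poses are not given: they have to be found in the camera images.
- organiser_stand: stand, fast to the vanity: dark base plate 180 (x) by 210 mm (y) with four stepped posts at x +-70, y +-85 mm. Each post is 30 mm across up to a lower shoulder at z = 30 mm, then 18 mm across up to an upper shoulder at z = 125 mm, then a tapered pin 8 mm across up to z = 147 mm. Origin: centre of the base plate's underside, on the vanity; z up
- lower_seat (a point): on the organiser stand: where the shelf tray's origin comes to rest (30 mm above the vanity); axes as the stand's. The tray's 22 mm holes pass the posts' 18 mm part and stop on the lower shoulders; it fits either way round
- upper_seat (a point): on the organiser stand: where the caddy's origin comes to rest (125 mm above the vanity); axes as the stand's. The caddy's 12 mm holes pass the 8 mm pins and stop on the upper shoulders; it fits either way round
- shelf_tray: white tray on the vanity, 180 (x) by 210 mm (y), 0.35 kg: floor 6 mm thick, walls and middle divider (along y) 28 mm high over all, walls 4 mm thick; 22 mm holes at the corners, x +-70, y +-85 mm. Two bays, one each side of the divider, about 80 by 200 mm, take two jars each, say at x +-44, y +-42 mm. Origin: centre of the underside; z up
- shelf_tray_grip (a point): on the tray's bamboo grip plate, which stands in the middle along the divider, 10 mm thick (tray x), 70 mm long (tray y), its top 85 mm above the tray's underside; this point is 72 mm above the underside, at the tray's centre. Pinch here across the tray's x axis
- hook_stand: steel stand, fast to the vanity: two uprights 240 mm high, joined at the top, 125 mm from the origin at +x, with two prongs 8 mm thick at y +-45 mm. Each slopes down from its upright to a level cradle (x -14 to 16 mm, its top side at z = 192 mm) and turns up to a tip at x = -22, z = 239 mm. Origin: on the vanity below the cradles; z up
- hook_tips (a point): midway between the two prong tips, at their tops (239 mm above the vanity); axes as the hook stand's. What hangs in the cradles must rise at least 47 mm before it is drawn off towards the hook stand's -x, and the caddy must be drawn off by at least 120 mm before its rear wall is clear of the tips and it may go aside
- caddy: bamboo caddy, the top tier, 180 (x) by 210 mm (y), 0.40 kg: floor 6 mm thick, walls 28 mm high over all, 4 mm thick; 12 mm holes at the corners, x +-70, y +-85 mm. It hangs at first by its bail bar in both cradles, its axes along the hook stand's, its underside 75 mm above the vanity. Origin: centre of the underside; z up
- caddy_grip (a point): middle of the caddy's bail bar, 125 mm above its underside: bar 12 mm thick (caddy x), 16 mm high, along the whole caddy y over the middle, on uprights at y +-97 mm. Pinch here across the caddy's x axis, between the prongs. While the caddy is drawn off, this point must be 250 to 280 mm above the vanity, so that the rear wall passes below the prongs
- jar_a: squat lidded jar, 0.18 kg: blue body 60 mm across, wooden lid up to 52 mm, round wooden knob 24 mm across from 52 to 74 mm, all fast together, so it can be lifted by the knob. Origin: centre of its underside; z up its axis. Not every jar is there in every run (an absent one reads None)
- jar_b: squat lidded jar, 0.18 kg: blue body 60 mm across, wooden lid up to 52 mm, round wooden knob 24 mm across from 52 to 74 mm, all fast together, so it can be lifted by the knob. Origin: centre of its underside; z up its axis. Not every jar is there in every run (an absent one reads None)
- jar_c: squat lidded jar, 0.18 kg: blue body 60 mm across, wooden lid up to 52 mm, round wooden knob 24 mm across from 52 to 74 mm, all fast together, so it can be lifted by the knob. Origin: centre of its underside; z up its axis. Not every jar is there in every run (an absent one reads None)
- jar_d: squat lidded jar, 0.18 kg: blue body 60 mm across, wooden lid up to 52 mm, round wooden knob 24 mm across from 52 to 74 mm, all fast together, so it can be lifted by the knob. Origin: centre of its underside; z up its axis. Not every jar is there in every run (an absent one reads None)
- tumbler: dark wooden tumbler, open at the top, 110 mm high, 56 mm across at the rim and narrower at the foot, wall 4 mm, 0.13 kg, standing on the vanity; in the caddy it has room beside the bail, for instance at x = +50 or -50 mm, y = 0. Origin: centre of its underside, z up its axis
- lotion: white pump bottle with a red band, 64 mm across, 175 mm high, standing at the back; leave alone. Origin: centre of its underside
- spray_can: green spray can, 48 mm across, 125 mm high, standing; leave alone. Origin: centre of its underside
- hairbrush: black round hairbrush lying near the robot, 210 mm long (along its x), 42 mm thick; leave alone. Origin: under its barrel, on the vanity
Things that resemble listed ones, but are neither listed nor needed, are in the scene too. What is shaped like the jar_d but purple is not meant. What is shaped like the tumbler but pink is not meant.

How it is judged:
By the outcome, as a careful person would: the job done as asked, in the order asked, and still so for the second after the job is handed in, with the robot touching nothing.
Of jar_a, jar_b, jar_c, jar_d only 2 to 4 are there at a start; the rules pass over those that are not, and their reading is None.
At some moment in a run one of shelf_tray, jar_a, jar_b, jar_c, jar_d may be knocked a few centimetres aside while the robot is not near it.
Once in a run the grip may slacken for a moment while it holds something.
It also fails if it takes over 208 s, if anything falls off the work surface, if the arm or the gripper's body presses on something with over 40 N, if the wrist force passes 120 N, or if a joint passes its speed limit or range.

## Working session

There is one attempt and no reset: what is moved stays moved. The work goes in short steps, Python scripts to look and compute and a tool call to move; the robot and the scene stay as the last step left them, time stands still between calls to the robot, and variables do not carry over. Pictures are saved under pics/ and viewed, at most 14 in all, crops included, and the job is handed in when it is done.

Besides the shell and the picture viewer there is one more tool, called after ">>>" by a JSON object that holds its "api" and its "payload", one argument or row to a line. play_rows: Moves the arm, as the interface text tells. Its arguments: {"type":"object","properties":{"motion":{"type":"array","items":{"type":"array","items":{"type":"number"}}},"newtons":{"type":"number"}},"required":["motion"]}

```bash
mkdir -p pics; ls; cat > h.py <<'E'
import numpy as np, cv2
from rig import manip
def cam(n):
    d=manip.get_image(n); return d
def save(d,f): cv2.imwrite('pics/'+f,d['img'][...,::-1])
def cloud(d):
    z=d['range_z']; v,u=np.mgrid[:z.shape[0],:z.shape[1]]
    C=np.stack([(u-d['cx'])/d['fx']*z,(v-d['cy'])/d['fy']*z,z],-1)
    P=(C-d['t'])@np.array(d['R']); P[z==0]=np.nan
    return P
def plane(d,u,v,h):
    R=np.array(d['R']);o=-R.T@d['t'];r=R.T@np.array([(u-d['cx'])/d['fx'],(v-d['cy'])/d['fy'],1])
    return o+r*(h-o[2])/r[2]
E
python3 - <<'E'
from h import *
s=manip.get_state();print(s)
for n in('scene','top'):
    d=cam(n);save(d,n+'0.png');print(n,-np.array(d['R']).T@d['t'],d['fx'],d['R'])
E
```

```text
pics
{'clock': 0.0, 'qpos': array([ 1.06999221e+00,  2.76594829e-01,  1.50616625e+00, -4.48334792e-05,
        1.36070155e+00, -1.21041716e-01]), 'qd': array([-0.00032703,  0.00044147, -0.00047443, -0.00207777,  0.0006167 ,
       -0.00023192]), 'effort': array([ 2.40954156e-03, -4.16778696e+01, -2.45811260e+01,  1.45387794e-04,
        1.08279721e-02,  3.12657949e-05]), 'position': array([0.21292955, 0.53353167, 0.23042662]), 'ee_rot': array([-2.65178637e-04,  1.88737539e-01,  9.82027121e-01, -8.96860481e-04]), 'contact_force': array([ 0.02479652, -0.68147501, -0.16547829]), 'moment': array([-0.00906874, -0.03534482, -0.05567712]), 'gripper_force': 0.0, 'width': 0.08514339546748373}
scene [ 1.08659844 -0.55210462  0.84850027] 398.7810108508991 [[ 0.71498695  0.69894849 -0.01626866]
 [ 0.45711505 -0.48495789 -0.74556132]
 [-0.52899857  0.52562997 -0.66623843]]
top [ 0.35948841 -0.01433473  1.34075769] 462.25708263356654 [[ 0.01138226 -0.99992631 -0.00422168]
 [-0.98887635 -0.0106301  -0.14835961]
 [ 0.1483038   0.00586338 -0.98892447]]
```

View pics/scene0.png

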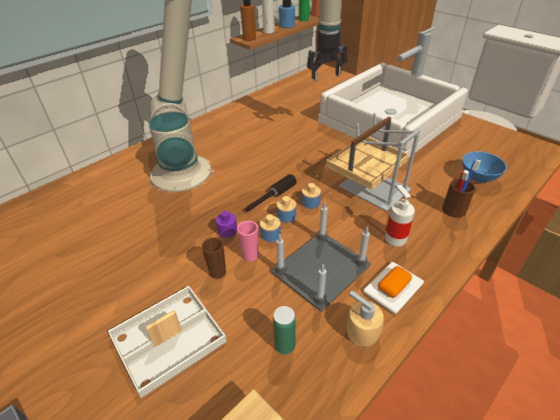

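View pics/top0.png

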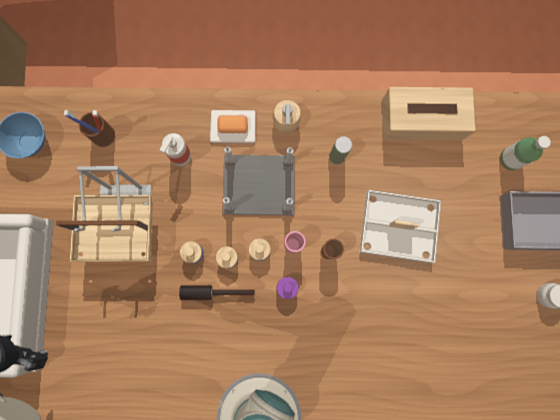

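Top view: the stand is at about (259,185), the tray at (401,227), the caddy and hook at (112,215). There are three blue jars at (191,252), (227,257) and (260,248), and the tumbler is at (332,249). The purple jar at (287,288) and the pink cup at (295,242) are decoys.

```bash
cat > m.py <<'E'
from h import *
def sub(P,m,zl,zh): 
    m=m&(P[...,2]>zl)&(P[...,2]<zh); return P[m]
def box(m,r):
    k=np.zeros(m.shape[:2],bool);k[r[1]:r[3],r[0]:r[2]]=1;return k
def rect(p):
    (c,s,a)=cv2.minAreaRect((p[:,:2]*1000).astype(np.float32)); return np.round(c,1),np.round(s,1),round(a,2)
def circ(p): return np.round(np.array(cv2.minEnclosingCircle((p[:,:2]*1000).astype(np.float32))[0]),1)
E
python3 - <<'E'
from m import *
d=cam('top');P=cloud(d);hsv=cv2.cvtColor(d['img'],cv2.COLOR_RGB2HSV)
for n,r,zl,zh in [('tray walls',(355,180,450,275),.018,.04),('tray grip',(355,180,450,275),.06,.1),('stand base',(215,140,305,225),.003,.02),('caddywall',(60,180,165,275),.09,.115),('bail',(40,205,165,275),.185,.215),('hook top',(60,150,165,275),.225,.25),
 ('lotion',(155,125,195,170),.05,.2),('spray',(325,130,355,170),.1,.14),('tumbler',(315,230,350,265),.09,.125),('pink',(280,225,310,260),.09,.125),('purple',(270,270,305,305),.055,.09)]:
    p=sub(P,box(P,r),zl,zh); print(n,len(p),*(rect(p) if len(p)>3 else []),np.round(p.mean(0)*1000), 'zmax',p[:,2].max() if len(p) else 0)
for n,r in [('j1',(176,235,208,270)),('j2',(212,240,242,275)),('j3',(246,230,276,265))]:
    p=sub(P,box(P,r),.055,.09); print(n,len(p),circ(p),p[:,2].max())
for n,r in [('fl',(215,140,240,170)),('fr',(280,140,303,170)),('bl',(215,190,240,215)),('br',(280,190,303,220))]:
    for zl,zh in((.11,.16),):
        p=sub(P,box(P,r),zl,zh); print('pin',n,len(p),np.round(p.mean(0)*1000,1) if len(p) else '')
E
```

```text
tray walls 681 [ 531.2 -398.7] [212.3 180.7] 81.84 [ 532. -403.   27.] zmax 0.0394952720318755
tray grip 130 [ 531.  -398.7] [69.7 11.3] 81.21 [ 530. -397.   80.] zmax 0.0905593181437427
stand base 4431 [659.5   7.5] [254.4 266.4] 0.64 [653.  10.  10.] zmax 0.019782312846252665
caddywall 671 [529.3 407.8] [221.7 213.7] 0.6 [512. 406. 101.] zmax 0.11464202314858747
bail 567 [519.  406.8] [ 65.  202.2] 0.79 [511. 403. 205.] zmax 0.21450337290330734
hook top 288 [563.1 400.1] [158.8 100.6] 0.81 [620. 401. 237.] zmax 0.24566647095693497
lotion 597 [733.9 243.3] [62.3 64. ] 16.15 [726. 237. 123.] zmax 0.17942155069669372
spray 262 [ 739.  -219.9] [45.7 45.3] 75.47 [ 737. -219.  122.] zmax 0.1331283041535438
tumbler 139 [ 456.9 -192.5] [52.4 53.9] 44.89 [ 458. -195.  106.] zmax 0.11529591989954668
pink 123 [474.8 -90. ] [54. 51.] 0.14 [478. -92. 108.] zmax 0.11843925461915679
purple 123 [353.2 -71.5] [50.9 53.1] 38.59 [353. -72.  65.] zmax 0.07943886014435755
j1 118 [448.5 196.2] 0.08121616510224079
j2 116 [434.9  97.2] 0.07994728258986215
j3 103 [457.1   6. ] 0.079444813116831
pin fl 44 [719.2  94.  127.3]
pin fr 42 [719.1 -74.4 126.7]
pin bl 41 [580.2  94.7 127.4]
pin br 40 [579.7 -74.2 128.7]
```

```bash
cat > plan.py <<'E'
from h import *
def plan(*wps):
    """each waypoint (x,y,z mm, heading deg of tool y); prints shift/turn for one call each"""
    s=manip.get_state();w,x,y,z=s['ee_rot'];p=np.array(s['position'])*1000
    yv=np.array([2*(x*y-w*z),1-2*(x*x+z*z)]);h=np.degrees(np.arctan2(yv[1],yv[0]))
    print('now',s['clock'],p.round(1),round(h,2),'F',s['contact_force'].round(1),'w',round(s['width']*1000,1),'g',round(s['gripper_force'],1),'q',np.array(s['qpos']).round(2))
    for q in wps:
        H=np.radians(h);d=np.array(q[:3])-p
        ty=np.array([np.cos(H),np.sin(H)]);tx=np.array([-ty[1],ty[0]])*-1
        tx=np.array([-np.sin(H),np.cos(H)])  # tool x = ty rotated +90 (z down)
        t=(h-q[3]+180)%360-180
        print('to',q,[round(v,2) for v in (tx@d[:2]/40,ty@d[:2]/40,-d[2]/40,t/10)])
        p=np.array(q[:3],float);h=q[3]
E
python3 -c "
from plan import *
plan((340,230,235,30),(450,-70,235,-8.5),(531,-350,200,-8.5),(531,-398.7,110,-8.5),(531,-398.7,53,-8.5))"
```

```text
now 0.15 [213.  533.7 230.6] 68.24 F [-0.1  1.2 -0.3] w 85.8 g 0.0 q [ 1.07  0.28  1.51 -0.    1.36 -0.12]
to (340, 230, 235, 30) [np.float64(-5.76), np.float64(-5.87), np.float64(-0.11), np.float64(3.82)]
to (450, -70, 235, -8.5) [np.float64(-7.87), np.float64(-1.37), np.float64(-0.0), 3.85]
to (531, -350, 200, -8.5) [np.float64(-6.62), np.float64(3.04), np.float64(0.88), 0.0]
to (531, -398.7, 110, -8.5) [np.float64(-1.2), np.float64(0.18), np.float64(2.25), 0.0]
to (531, -398.7, 53, -8.5) [np.float64(0.0), np.float64(0.0), np.float64(1.42), 0.0]
```

>>> {"api": "play_rows", "payload": {
  "motion": [
    [-1.1, -1.1, -0.1, 0.8, 85],
    [-2.4, -2.4, -0.1, 1.6, 85],
    [-3.5, -3.6, -0.1, 2.4, 85],
    [-4.7, -4.8, -0.1, 3.2, 85],
    [-5.76, -5.87, -0.1, 3.82, 85]
  ]
}}

```text
clock: 0.78
position: [0.3339, 0.2442, 0.2353]
ee_rot: [0.0, 0.501, 0.865, 0.0]
contact_force: [1.5, 0.3, 0.6]
width: 0.0849
gripper_force: 0.0
```

```bash
python3 -c "
from plan import *
plan((340,230,235,30),(450,-70,235,-8.5),(531,-350,200,-8.5),(531,-398.7,110,-8.5),(531,-398.7,53,-8.5))"
```

```text
now 0.775 [333.9 244.2 235.3] 29.86 F [1.5 0.3 0.6] w 84.9 g 0.0 q [ 0.46  0.03  1.8  -0.    1.31 -0.06]
to (340, 230, 235, 30) [np.float64(-0.38), np.float64(-0.04), np.float64(0.01), np.float64(-0.01)]
to (450, -70, 235, -8.5) [np.float64(-7.87), np.float64(-1.37), np.float64(-0.0), 3.85]
to (531, -350, 200, -8.5) [np.float64(-6.62), np.float64(3.04), np.float64(0.88), 0.0]
to (531, -398.7, 110, -8.5) [np.float64(-1.2), np.float64(0.18), np.float64(2.25), 0.0]
to (531, -398.7, 53, -8.5) [np.float64(0.0), np.float64(0.0), np.float64(1.42), 0.0]
```

>>> {"api": "play_rows", "payload": {
  "motion": [
    [-1.6, -0.3, 0, 0.8, 85],
    [-3.1, -0.5, 0, 1.6, 85],
    [-4.6, -0.8, 0, 2.4, 85],
    [-6.1, -1.1, 0, 3.1, 85],
    [-7.6, -1.35, 0, 3.85, 85]
  ]
}}

```text
clock: 1.4
position: [0.4392, -0.0462, 0.2353]
ee_rot: [0.0, 0.759, 0.651, 0.0]
contact_force: [0.5, 1.5, 0.2]
width: 0.0848
gripper_force: 0.0
```

>>> {"api": "play_rows", "payload": {
  "motion": [
    [-1.4, 0.6, 0, 0, 85],
    [-2.8, 1.2, 0.2, 0, 85],
    [-4.2, 1.8, 0.4, 0, 85],
    [-5.4, 2.5, 0.7, 0, 85],
    [-6.6, 3.0, 0.88, 0, 85]
  ]
}}

```text
clock: 2.02
position: [0.5192, -0.3247, 0.1989]
ee_rot: [-0.001, 0.757, 0.653, 0.0]
contact_force: [0.7, -0.2, 0.5]
width: 0.0849
gripper_force: 0.0
```

```bash
python3 -c "
from plan import *
from m import *
d=cam('top');P=cloud(d)
for zl,zh in((.018,.035),):
    print(rect(sub(P,box(P,(355,180,450,275)),zl,zh)))
plan((531,-398.7,110,-8.5),(531,-398.7,53,-8.5))"
```

```text
(array([ 530.8, -399.3]), array([213.1, 179.7]), 81.83)
now 2.075 [ 520.5 -332.1  197.5] -8.63 F [ 3.5 -4.8 -0.6] w 85.0 g 0.0 q [-0.68  0.36  1.47 -0.    1.31 -0.53]
to (531, -398.7, 110, -8.5) [np.float64(-1.61), np.float64(0.51), np.float64(2.19), np.float64(-0.01)]
to (531, -398.7, 53, -8.5) [np.float64(0.0), np.float64(0.0), np.float64(1.42), 0.0]
```

>>> {"api": "play_rows", "payload": {
  "motion": [
    [-0.7, 0.2, 0.8, 0, 85],
    [-1.43, 0.34, 1.6, 0, 85],
    [-1.43, 0.34, 2.2, 0, 85],
    [-1.43, 0.34, 2.2, 0, 85],
    [-1.43, 0.34, 2.2, 0, 85]
  ]
}}

```text
clock: 2.7
position: [0.5243, -0.3815, 0.1129]
ee_rot: [0.001, 0.757, 0.653, 0.0]
contact_force: [-0.2, -0.4, 0.1]
width: 0.0848
gripper_force: 0.0
```

```bash
python3 -c "
from plan import *
plan((531,-399,53,-8.4))"
```

```text
now 2.7 [ 524.3 -381.5  112.9] -8.44 F [-0.2 -0.4  0.1] w 84.8 g 0.0 q [-0.74  0.46  1.51  0.    1.16 -0.59]
to (531, -399, 53, -8.4) [np.float64(-0.41), np.float64(0.23), np.float64(1.5), np.float64(-0.0)]
```

>>> {"api": "play_rows", "payload": {
  "motion": [
    [-0.41, 0.23, 0.4, 0, 85],
    [-0.41, 0.23, 0.9, 0, 85],
    [-0.41, 0.23, 1.4, 0, 85],
    [-0.41, 0.23, 1.5, 0, 85],
    [-0.41, 0.23, 1.5, 0, 85]
  ]
}}

```text
clock: 3.32
position: [0.5311, -0.3998, 0.0522]
ee_rot: [0.0, 0.757, 0.653, 0.0]
contact_force: [0.2, 0.1, -0.5]
width: 0.085
gripper_force: 0.0
```

>>> {"api": "play_rows", "payload": {
  "motion": [
    [0, 0, 0, 0, 40],
    [0, 0, 0, 0, 0],
    [0, 0, 0, 0, 0],
    [0, 0, 0, 0, 0],
    [0, 0, 0, 0, 0]
  ],
  "newtons": 80
}}

```text
clock: 3.95
position: [0.531, -0.3993, 0.0526]
ee_rot: [0.001, 0.757, 0.653, 0.0]
contact_force: [1.1, 0.9, 2.4]
width: 0.009
gripper_force: 78.8
```

```bash
python3 -c "
from plan import *
plan((531,-399,215,-8.5),(625,-270,225,0),(649.5,10,225,0))"
```

```text
now 3.95 [ 531.  -399.3   52.6] -8.46 F [1.1 0.9 2.4] w 9.0 g 78.8 q [-0.75  0.54  1.55  0.    1.05 -0.6 ]
to (531, -399, 215, -8.5) [np.float64(0.01), np.float64(-0.0), np.float64(-4.06), np.float64(0.0)]
to (625, -270, 225, 0) [np.float64(3.54), np.float64(1.85), np.float64(-0.25), -0.85]
to (649.5, 10, 225, 0) [np.float64(7.0), np.float64(0.61), np.float64(-0.0), 0.0]
```

>>> {"api": "play_rows", "payload": {
  "motion": [
    [0, 0, -0.4, 0, 0],
    [0, 0, -1.4, 0, 0],
    [0, 0, -2.6, 0, 0],
    [0, 0, -3.7, 0, 0],
    [0, 0, -4.2, 0, 0]
  ]
}}

```text
clock: 4.58
position: [0.5311, -0.3997, 0.2238]
ee_rot: [0.002, 0.757, 0.653, 0.0]
contact_force: [-0.5, -0.1, -4.3]
width: 0.0091
gripper_force: 78.5
```

>>> {"api": "play_rows", "payload": {
  "motion": [
    [0.4, 0.2, -0.2, -0.1, 0],
    [1.2, 0.6, -0.2, -0.3, 0],
    [2.2, 1.1, -0.2, -0.5, 0],
    [3.1, 1.6, -0.2, -0.75, 0],
    [3.5, 1.85, -0.2, -0.85, 0]
  ]
}}

```text
clock: 5.2
position: [0.6253, -0.2678, 0.2267]
ee_rot: [-0.002, 0.705, 0.709, 0.0]
contact_force: [-0.4, -0.7, -3.8]
width: 0.009
gripper_force: 78.3
```

```bash
python3 -c "
from plan import *
plan((649.5,10,225,0))"
```

```text
now 5.2 [ 625.3 -267.8  226.7] 0.26 F [-0.4 -0.7 -3.8] w 9.0 g 78.3 q [-0.51  0.44  1.26  0.    1.44 -0.51]
to (649.5, 10, 225, 0) [np.float64(6.94), np.float64(0.64), np.float64(0.04), np.float64(0.03)]
```

```bash
python3 -c "
from plan import *
from m import *
for n in('scene','top'):
    d=cam(n);P=cloud(d);save(d,n+'1.png')
    for x in(580,720):
        for y in(-75,95):
            m=(np.hypot(P[...,0]*1000-x,P[...,1]*1000-y)<22)
            out=[]
            for zl,zh in((.05,.11),(.135,.15)):
                p=sub(P,m,zl,zh)*1000; v,u=np.nonzero(m&(P[...,2]>zl)&(P[...,2]<zh)); out+=[len(p),p.mean(0).round(1) if len(p) else '']
            print(n,x,y,*out)
"
```

```text
scene 580 -75 82 [585.9 -79.5  87. ] 12 [582.  -77.  141.6]
scene 580 95 101 [585.   89.6  80.5] 11 [583.3  93.  142.2]
scene 720 -75 114 [724.6 -81.3  80.5] 13 [721.9 -77.  142.3]
scene 720 95 111 [723.9  88.5  80.9] 13 [723.1  91.8 142.1]
top 580 -75 24 [574.7 -73.3  78.2] 8 [581.2 -73.7 142.6]
top 580 95 27 [575.8  92.9  79.9] 9 [581.1  94.9 143.8]
top 720 -75 37 [714.6 -73.9  81.6] 9 [720.2 -75.3 142.5]
top 720 95 38 [715.7  92.9  81. ] 9 [721.3  94.4 142.5]
```

>>> {"api": "play_rows", "payload": {
  "motion": [
    [1.0, 0.1, 0, 0, 0],
    [2.5, 0.25, 0, 0, 0],
    [4.2, 0.4, 0, 0, 0],
    [5.9, 0.5, 0, 0, 0],
    [6.94, 0.64, 0, 0.03, 0]
  ]
}}

```text
clock: 5.92
position: [0.649, 0.0067, 0.2279]
ee_rot: [-0.0, 0.709, 0.705, -0.001]
contact_force: [1.0, -0.0, -3.8]
width: 0.0088
gripper_force: 78.3
```

>>> {"api": "play_rows", "payload": {
  "motion": [
    [0, 0, 0, 0, 0],
    [0, 0, 0, 0, 0]
  ]
}}

```text
clock: 6.18
position: [0.6494, 0.0048, 0.2278]
ee_rot: [0.0, 0.709, 0.705, -0.001]
contact_force: [0.1, -0.3, -3.2]
width: 0.0086
gripper_force: 78.4
```

```bash
python3 -c "
from plan import *
from m import *
plan((649.5,10,225,0))
d=cam('top');save(d,'top2.png');P=cloud(d)
p=sub(P,box(P,(190,100,340,260)),.17,.215);print(len(p),rect(p))
d2=cam('scene');save(d2,'scene2.png')
a=d['img'][100:260,170:350];b=d2['img'][190:340,240:400]
cv2.imwrite('pics/c2.png',np.hstack([cv2.resize(a,(420,400)),cv2.resize(b,(380,400))])[...,::-1])
"
```

```text
now 6.175 [649.4   4.8 227.8] -0.28 F [ 0.1 -0.3 -3.2] w 8.6 g 78.4 q [-0.1   0.39  1.34 -0.    1.41 -0.09]
to (649.5, 10, 225, 0) [np.float64(0.13), np.float64(0.0), np.float64(0.07), np.float64(-0.03)]
3056 (array([648.3,   3. ]), array([181.3, 203.5]), 0.11)
```

View pics/c2.png

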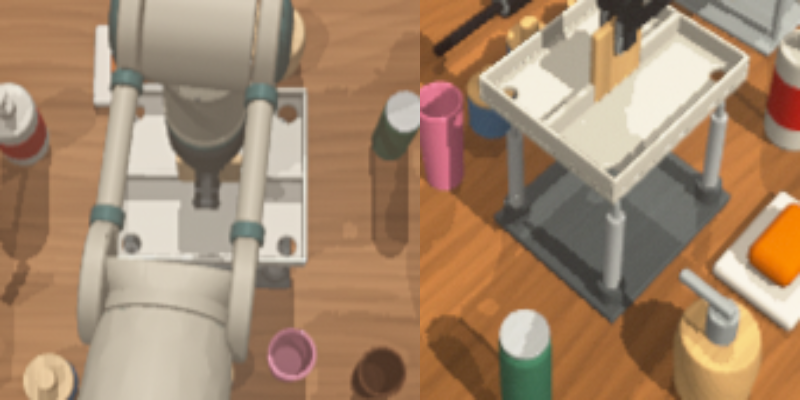

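>>> {"api": "play_rows", "payload": {
  "motion": [
    [0.12, 0.04, 0, 0, 0],
    [0.12, 0.04, 0.3, 0, 0],
    [0.12, 0.04, 0.7, 0, 0],
    [0.12, 0.04, 0.9, 0, 0],
    [0.12, 0.04, 0.9, 0, 0]
  ]
}}

```text
clock: 6.9
position: [0.6506, 0.0109, 0.1906]
ee_rot: [-0.001, 0.709, 0.705, -0.001]
contact_force: [-0.6, -0.2, -3.6]
width: 0.0087
gripper_force: 81.6
```

>>> {"api": "play_rows", "payload": {
  "motion": [
    [0, 0, 0.15, 0, 0],
    [0, 0, 0.3, 0, 0],
    [0, 0, 0.45, 0, 0],
    [0, 0, 0.55, 0, 0],
    [0, 0, 0.55, 0, 0]
  ]
}}

```text
clock: 7.52
position: [0.6512, 0.0109, 0.1696]
ee_rot: [-0.0, 0.709, 0.706, -0.0]
contact_force: [0.6, 0.7, -2.9]
width: 0.0085
gripper_force: 81.7
```

```bash
python3 -c "
from plan import *
plan((651.2,9.6,84,-.2))"
```

```text
now 7.525 [651.2  10.9 169.6] -0.26 F [ 0.6  0.7 -2.9] w 8.5 g 81.7 q [-0.09  0.43  1.43  0.    1.29 -0.09]
to (651.2, 9.6, 84, -0.2) [np.float64(-0.03), np.float64(0.0), np.float64(2.14), np.float64(-0.01)]
```

>>> {"api": "play_rows", "payload": {
  "motion": [
    [-0.02, 0, 0.4, 0, 0],
    [-0.02, 0, 0.9, 0, 0],
    [-0.02, 0, 1.4, 0, 0],
    [-0.02, 0, 1.8, 0, 0],
    [-0.02, 0, 2.0, 0, 0]
  ]
}}

```text
clock: 8.15
position: [0.651, 0.0101, 0.0887]
ee_rot: [-0.001, 0.709, 0.705, -0.0]
contact_force: [0.1, 0.6, -3.6]
width: 0.0086
gripper_force: 81.7
```

>>> {"api": "play_rows", "payload": {
  "motion": [
    [0, 0, 0.06, 0, 0],
    [0, 0, 0.12, 0, 0],
    [0, 0, 0.17, 0, 0],
    [0, 0, 0.17, 0, 0]
  ]
}}

```text
clock: 8.65
position: [0.6515, 0.0101, 0.0835]
ee_rot: [0.0, 0.709, 0.706, 0.0]
contact_force: [-0.7, -0.2, -2.7]
width: 0.0089
gripper_force: 81.7
```

```bash
python3 -c "
from plan import *
plan((651.2,9.6,84,-.2))"
```

```text
now 8.65 [651.5  10.1  83.5] -0.26 F [-0.7 -0.2 -2.7] w 8.9 g 81.7 q [-0.09  0.49  1.54  0.    1.1  -0.09]
to (651.2, 9.6, 84, -0.2) [np.float64(-0.01), np.float64(-0.01), np.float64(-0.01), np.float64(-0.01)]
```

>>> {"api": "play_rows", "payload": {
  "motion": [
    [0, 0, 0.03, 0, 0],
    [0, 0, 0.06, 0, 0],
    [0, 0, 0.06, 0, 0]
  ]
}}

```text
clock: 9.02
position: [0.6518, 0.0101, 0.0826]
ee_rot: [0.001, 0.709, 0.706, 0.001]
contact_force: [-3.1, 0.1, 4.9]
width: 0.0089
gripper_force: 83.2
```

>>> {"api": "play_rows", "payload": {
  "motion": [
    [0, 0, 0, 0, 20],
    [0, 0, 0, 0, 40],
    [0, 0, 0, 0, 50],
    [0, 0, 0, 0, 50],
    [0, 0, -0.5, 0, 50]
  ]
}}

```text
clock: 9.65
position: [0.65, 0.0102, 0.0992]
ee_rot: [-0.002, 0.709, 0.705, -0.001]
contact_force: [0.6, -0.2, -0.3]
width: 0.0502
gripper_force: 0.0
```

>>> {"api": "play_rows", "payload": {
  "motion": [
    [0, 0, -0.8, 0, 50],
    [0, 0, -2.0, 0, 50],
    [0, 0, -2.6, 0, 50],
    [-0.5, -1.0, -2.8, 0, 50],
    [-0.5, -1.5, -2.8, 0, 50]
  ]
}}

```text
clock: 10.28
position: [0.5903, -0.0106, 0.2139]
ee_rot: [0.001, 0.709, 0.705, 0.0]
contact_force: [0.7, 0.2, 0.9]
width: 0.0499
gripper_force: 0.0
```

```bash
cat > look.py <<'E'
from plan import *
from m import *
def jars(names=True):
    d=cam('top');P=cloud(d);hsv=cv2.cvtColor(d['img'],cv2.COLOR_RGB2HSV)
    X=P*1000
    m=(X[...,2]>54)&(X[...,2]<78)&(X[...,0]>330)&(X[...,0]<540)&(abs(X[...,1])<330)
    n,l,st,c=cv2.connectedComponentsWithStats(m.astype(np.uint8))
    for i in range(1,n):
        if st[i,4]>30:
            k=X[l==i]; top=k[k[:,2]>68]
            print('knob?',len(k),len(top),'px',c[i].round(),'circ',circ(k/1000), 'top circ',circ(top/1000) if len(top)>5 else '', 'hue',np.median(hsv[l==i][:,0]))
    return d,P
E
python3 -c "
from look import *
d,P=jars();save(d,'top3.png')
p=sub(P,box(P,(200,120,320,245)),.047,.066);print('tray',len(p),rect(p),np.std(p[:,2]))
plan()"
```

```text
knob? 31 12 px [297. 238.] circ [476.2 -91.1] top circ [479.2 -96.3] hue 177.0
knob? 40 14 px [336. 246.] circ [ 458.3 -196. ] top circ [ 462.6 -200.7] hue 12.0
knob? 91 52 px [190. 252.] circ [446. 198.] top circ [447.5 197.6] hue 17.0
knob? 99 52 px [287. 287.] circ [355.4 -74.3] top circ [352.8 -72.9] hue 144.0
tray 377 (array([650.9,   3.5]), array([363.2, 224.8]), 0.81) 0.00414327774179559
now 10.325 [587.4  -9.9 213.6] -0.3 F [-2.2 -0.3 -0.8] w 49.8 g 0.0 q [-0.14  0.31  1.51 -0.    1.33 -0.13]
```

```bash
python3 -c "
from look import *
plan((448,197,110,0),(448,197,53,0))"
```

```text
now 10.325 [587.4  -9.9 213.6] -0.3 F [-2.2 -0.3 -0.8] w 49.8 g 0.0 q [-0.14  0.31  1.51 -0.    1.33 -0.13]
to (448, 197, 110, 0) [np.float64(5.15), np.float64(-3.51), np.float64(2.59), np.float64(-0.03)]
to (448, 197, 53, 0) [np.float64(0.0), np.float64(0.0), np.float64(1.42), 0.0]
```

>>> {"api": "play_rows", "payload": {
  "motion": [
    [1.0, -0.8, 0, 0, 44],
    [2.4, -1.7, 0.2, 0, 44],
    [3.8, -2.7, 0.8, 0, 44],
    [5.15, -3.5, 1.4, 0, 44],
    [5.15, -3.5, 1.6, 0, 44]
  ]
}}

```text
clock: 10.95
position: [0.45, 0.1995, 0.148]
ee_rot: [-0.001, 0.708, 0.707, -0.0]
contact_force: [0.2, -0.2, -0.5]
width: 0.0441
gripper_force: 0.0
```

>>> {"api": "play_rows", "payload": {
  "motion": [
    [0, 0, 0, 0, 44],
    [0, 0, 0, 0, 44]
  ]
}}

```text
clock: 11.2
position: [0.4537, 0.1967, 0.1495]
ee_rot: [0.001, 0.709, 0.705, 0.001]
contact_force: [-0.7, 0.0, 0.4]
width: 0.0441
gripper_force: 0.0
```

```bash
python3 -c "
from look import *
d,P=jars()
plan((447.7,197.2,53,0))
d=cam('scene');X=cloud(d)*1000
m=(X[...,2]>66)&(X[...,2]<85)&(X[...,0]>380)&(X[...,0]<500)&(abs(X[...,1]-100)<130)
n,l,st,c=cv2.connectedComponentsWithStats(m.astype(np.uint8))
for i in range(1,n):
    if st[i,4]>15: print(st[i,4],circ(X[l==i]/1000),X[l==i].mean(0))
"
```

```text
knob? 108 56 px [258. 248.] circ [460.    8.6] top circ [458.    5.7] hue 17.0
knob? 38 20 px [336. 246.] circ [ 458.4 -195.1] top circ [ 458.4 -195.1] hue 12.0
knob? 101 42 px [192. 252.] circ [446.2 195.4] top circ [447.6 197.1] hue 17.0
knob? 95 53 px [225. 257.] circ [435.1  97.7] top circ [434.8  96.6] hue 17.0
knob? 92 58 px [288. 287.] circ [355.4 -71.6] top circ [352.7 -72.8] hue 144.0
now 11.25 [453.9 196.5 149.6] -0.31 F [ 0.  -0.   0.8] w 43.8 g 0.0 q [ 0.27  0.22  1.8  -0.    1.12  0.27]
to (447.7, 197.2, 53, 0) [np.float64(0.02), np.float64(-0.15), np.float64(2.42), np.float64(-0.03)]
45 [447.8 195.6] [448.62175836 193.22589157  73.34714308]
49 [434.2  95.2] [436.55648418  93.66573993  73.61990565]
56 [459.5   3.5] [459.57823593   2.64387808  73.55874409]
```

>>> {"api": "play_rows", "payload": {
  "motion": [
    [0, -0.15, 0.5, 0, 44],
    [0, -0.15, 1.3, 0, 44],
    [0, -0.15, 2.1, 0, 44],
    [0, -0.15, 2.4, 0, 44],
    [0, -0.15, 2.4, 0, 44]
  ]
}}

```text
clock: 11.92
position: [0.4467, 0.1965, 0.0528]
ee_rot: [-0.0, 0.709, 0.705, -0.0]
contact_force: [0.3, 0.2, -0.6]
width: 0.0439
gripper_force: 0.0
```

>>> {"api": "play_rows", "payload": {
  "motion": [
    [0, 0, 0, 0, 15],
    [0, 0, 0, 0, 15],
    [0, 0, 0, 0, 15],
    [0, 0, 0, 0, 15]
  ],
  "newtons": 60
}}

```text
clock: 12.42
position: [0.4478, 0.1973, 0.0542]
ee_rot: [0.001, 0.709, 0.706, 0.002]
contact_force: [1.0, -1.1, 6.6]
width: 0.0217
gripper_force: 58.9
```

```bash
python3 -c "
from look import *
plan((447.7,197.2,210,0),(695,53,210,0),(695,53,93,0))
"
```

```text
now 12.425 [447.8 197.3  54.2] -0.24 F [ 1.  -1.1  6.6] w 21.7 g 58.9 q [ 0.27  0.32  1.95 -0.    0.87  0.28]
to (447.7, 197.2, 210, 0) [np.float64(-0.0), np.float64(-0.0), np.float64(-3.89), np.float64(-0.02)]
to (695, 53, 210, 0) [np.float64(-3.6), np.float64(6.18), np.float64(-0.0), 0.0]
to (695, 53, 93, 0) [np.float64(0.0), np.float64(0.0), np.float64(2.92), 0.0]
```

>>> {"api": "play_rows", "payload": {
  "motion": [
    [0, 0, -0.4, 0, 15],
    [0, 0, -1.4, 0, 15],
    [0, 0, -2.6, 0, 15],
    [0, 0, -3.8, 0, 15],
    [0, 0, -4.0, 0, 15]
  ]
}}

```text
clock: 13.05
position: [0.4477, 0.1976, 0.216]
ee_rot: [0.001, 0.709, 0.706, 0.003]
contact_force: [-0.1, 0.8, -2.7]
width: 0.0221
gripper_force: 59.4
```

>>> {"api": "play_rows", "payload": {
  "motion": [
    [-0.6, 1.0, 0, 0, 15],
    [-1.4, 2.4, 0, 0, 15],
    [-2.3, 4.0, 0, 0, 15],
    [-3.1, 5.4, 0, 0, 15],
    [-3.6, 6.2, 0, 0, 15]
  ]
}}

```text
clock: 13.68
position: [0.6943, 0.0507, 0.21]
ee_rot: [-0.002, 0.709, 0.705, -0.001]
contact_force: [0.5, 0.2, -1.9]
width: 0.0216
gripper_force: 59.3
```

>>> {"api": "play_rows", "payload": {
  "motion": [
    [0, 0, 0, 0, 15],
    [0, 0, 0, 0, 15]
  ]
}}

```text
clock: 13.92
position: [0.692, 0.0521, 0.2104]
ee_rot: [-0.002, 0.709, 0.705, -0.002]
contact_force: [-0.5, -0.4, -0.9]
width: 0.0215
gripper_force: 59.5
```

```bash
python3 -c "
from look import *
plan((696,53,94,0))
"
```

```text
now 13.925 [692.   52.1 210.4] -0.28 F [-0.5 -0.4 -0.9] w 21.5 g 59.5 q [-0.03  0.47  1.25  0.    1.42 -0.02]
to (696, 53, 94, 0) [np.float64(0.02), np.float64(0.1), np.float64(2.91), np.float64(-0.03)]
```

>>> {"api": "play_rows", "payload": {
  "motion": [
    [0, 0.1, 0.5, 0, 15],
    [0, 0.1, 1.2, 0, 15],
    [0, 0.1, 2.0, 0, 15],
    [0, 0.1, 2.7, 0, 15],
    [0, 0.1, 2.9, 0, 15]
  ]
}}

```text
clock: 14.55
position: [0.6945, 0.0532, 0.0947]
ee_rot: [-0.002, 0.708, 0.706, -0.002]
contact_force: [-1.7, -0.7, -1.3]
width: 0.0218
gripper_force: 59.6
```

>>> {"api": "play_rows", "payload": {
  "motion": [
    [0, 0, 0.04, 0, 15],
    [0, 0, 0.09, 0, 15],
    [0, 0, 0.09, 0, 15]
  ]
}}

```text
clock: 14.92
position: [0.6981, 0.0519, 0.0944]
ee_rot: [0.001, 0.709, 0.706, 0.001]
contact_force: [0.7, -0.2, -2.3]
width: 0.0219
gripper_force: 59.6
```

>>> {"api": "play_rows", "payload": {
  "motion": [
    [0, 0, 0, 0, 35],
    [0, 0, 0, 0, 36],
    [0, 0, 0, 0, 36],
    [0, 0, -0.6, 0, 36],
    [0, 0, -1.4, 0, 36]
  ]
}}

```text
clock: 15.55
position: [0.6969, 0.0518, 0.1489]
ee_rot: [-0.001, 0.709, 0.705, -0.001]
contact_force: [0.6, -0.1, 0.9]
width: 0.0363
gripper_force: 0.0
```

```bash
python3 -c "
from look import *
plan((651,53,180,0),(434.8,96.6,150,0),(434.8,96.6,53.5,0))
"
```

```text
now 15.55 [696.9  51.8 148.9] -0.27 F [ 0.6 -0.1  0.9] w 36.3 g 0.0 q [-0.03  0.51  1.34  0.    1.3  -0.02]
to (651, 53, 180, 0) [np.float64(0.02), np.float64(-1.15), np.float64(-0.78), np.float64(-0.03)]
to (434.8, 96.6, 150, 0) [np.float64(1.09), np.float64(-5.4), np.float64(0.75), 0.0]
to (434.8, 96.6, 53.5, 0) [np.float64(0.0), np.float64(0.0), np.float64(2.41), 0.0]
```

>>> {"api": "play_rows", "payload": {
  "motion": [
    [0, 0, -0.8, 0, 44],
    [0, -1.2, -1.2, 0, 44],
    [0.3, -2.6, -1.2, 0, 44],
    [0.7, -4.1, -0.8, 0, 44],
    [1.0, -5.5, -0.4, 0, 44]
  ]
}}

```text
clock: 16.18
position: [0.4762, 0.0933, 0.1654]
ee_rot: [0.0, 0.709, 0.705, 0.001]
contact_force: [-0.3, 0.2, 0.8]
width: 0.044
gripper_force: 0.0
```

>>> {"api": "play_rows", "payload": {
  "motion": [
    [0.1, -1.0, 0.4, 0, 44],
    [0.1, -1.0, 0.4, 0, 44],
    [0.1, -1.0, 0.4, 0, 44]
  ]
}}

```text
clock: 16.55
position: [0.4392, 0.0971, 0.1501]
ee_rot: [0.001, 0.709, 0.706, 0.001]
contact_force: [1.4, 0.2, 0.9]
width: 0.0437
gripper_force: 0.0
```

```bash
python3 -c "
from look import *
d,P=jars();save(d,'top4.png')
plan((434.8,96.6,53.5,0))
"
```

```text
knob? 31 12 px [296. 237.] circ [477.3 -91.3] top circ [481.3 -95.6] hue 178.0
knob? 81 50 px [260. 248.] circ [459.1  -3. ] top circ [458.1   5.6] hue 17.0
knob? 35 15 px [336. 247.] circ [ 458.2 -195.8] top circ [ 458.4 -196.4] hue 11.0
knob? 109 57 px [289. 287.] circ [349.  -79.6] top circ [352.6 -72.7] hue 144.0
now 16.6 [439.8  97.  150.2] -0.27 F [ 0.3 -1.1  0.4] w 44.2 g 0.0 q [ 0.06  0.15  1.89 -0.    1.1   0.07]
to (434.8, 96.6, 53.5, 0) [np.float64(-0.01), np.float64(-0.13), np.float64(2.42), np.float64(-0.03)]
```

View pics/top4.png

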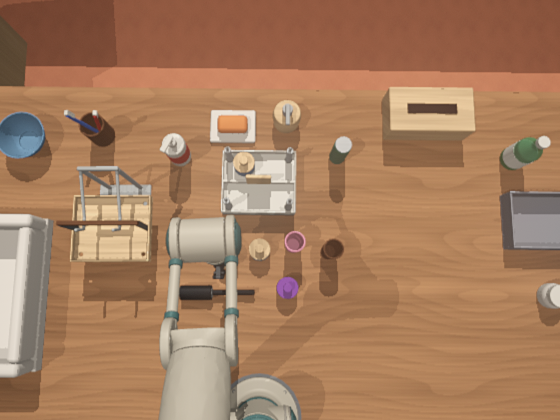

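>>> {"api": "play_rows", "payload": {
  "motion": [
    [0, -0.12, 0.5, 0, 44],
    [0, -0.12, 1.3, 0, 44],
    [0, -0.12, 2.1, 0, 44],
    [0, -0.12, 2.42, 0, 44],
    [0, -0.12, 2.42, 0, 44]
  ]
}}

```text
clock: 17.23
position: [0.4338, 0.0969, 0.0522]
ee_rot: [-0.0, 0.709, 0.705, -0.0]
contact_force: [0.4, 0.3, -0.2]
width: 0.044
gripper_force: 0.0
```

>>> {"api": "play_rows", "payload": {
  "motion": [
    [0, 0, 0, 0, 15],
    [0, 0, 0, 0, 15],
    [0, 0, 0, 0, 15],
    [0, 0, 0, 0, 15]
  ],
  "newtons": 60
}}

```text
clock: 17.73
position: [0.4346, 0.0971, 0.0536]
ee_rot: [0.001, 0.709, 0.706, 0.001]
contact_force: [1.7, -0.7, 6.1]
width: 0.0216
gripper_force: 59.1
```

>>> {"api": "play_rows", "payload": {
  "motion": [
    [0, 0, -0.4, 0, 15],
    [0, 0, -1.4, 0, 15],
    [0, 0, -2.6, 0, 15],
    [0, 0, -3.8, 0, 15],
    [0, 0, -4.0, 0, 15]
  ]
}}

```text
clock: 18.35
position: [0.4342, 0.0972, 0.2152]
ee_rot: [0.002, 0.709, 0.706, 0.002]
contact_force: [0.3, 1.2, -2.0]
width: 0.0218
gripper_force: 59.4
```

```bash
python3 -c "
from look import *
plan((695,-34,212,0))
"
```

```text
now 18.35 [434.2  97.2 215.2] -0.25 F [ 0.3  1.2 -2. ] w 21.8 g 59.4 q [0.06 0.09 1.79 0.   1.26 0.07]
to (695, -34, 212, 0) [np.float64(-3.25), np.float64(6.53), np.float64(0.08), np.float64(-0.03)]
```

>>> {"api": "play_rows", "payload": {
  "motion": [
    [-0.5, 1.0, 0, 0, 15],
    [-1.2, 2.5, 0, 0, 15],
    [-2.0, 4.0, 0, 0, 15],
    [-2.7, 5.5, 0, 0, 15],
    [-3.25, 6.55, 0, 0, 15]
  ]
}}

```text
clock: 18.98
position: [0.6948, -0.0348, 0.2096]
ee_rot: [-0.002, 0.709, 0.705, -0.001]
contact_force: [0.5, 0.1, -1.4]
width: 0.0221
gripper_force: 59.3
```

>>> {"api": "play_rows", "payload": {
  "motion": [
    [0, 0, 0, 0, 15],
    [0, 0, 0, 0, 15],
    [0, 0, 0, 0, 15]
  ]
}}

```text
clock: 19.35
position: [0.6928, -0.0332, 0.2119]
ee_rot: [-0.001, 0.708, 0.706, -0.001]
contact_force: [0.7, -0.9, -0.8]
width: 0.0219
gripper_force: 59.6
```

```bash
python3 -c "
from look import *
plan((695,-34,93,0))
"
```

```text
now 19.35 [692.8 -33.2 211.9] -0.22 F [ 0.7 -0.9 -0.8] w 21.9 g 59.6 q [-0.15  0.47  1.25  0.    1.42 -0.14]
to (695, -34, 93, 0) [np.float64(-0.02), np.float64(0.05), np.float64(2.97), np.float64(-0.02)]
```

>>> {"api": "play_rows", "payload": {
  "motion": [
    [0, 0.05, 0.5, 0, 15],
    [0, 0.05, 1.2, 0, 15],
    [0, 0.05, 2.0, 0, 15],
    [0, 0.05, 2.8, 0, 15],
    [0, 0.05, 3.0, 0, 15]
  ]
}}

```text
clock: 19.98
position: [0.6938, -0.033, 0.0908]
ee_rot: [-0.002, 0.708, 0.706, -0.001]
contact_force: [-0.1, 0.9, -1.0]
width: 0.0218
gripper_force: 59.6
```

>>> {"api": "play_rows", "payload": {
  "motion": [
    [0, 0, 0.04, 0, 15],
    [0, 0, 0.06, 0, 15],
    [0, 0, 0.06, 0, 15],
    [0, 0, 0.06, 0, 15]
  ]
}}

```text
clock: 20.48
position: [0.6969, -0.0342, 0.091]
ee_rot: [0.001, 0.709, 0.705, 0.0]
contact_force: [0.3, -0.3, -2.2]
width: 0.0218
gripper_force: 59.6
```

>>> {"api": "play_rows", "payload": {
  "motion": [
    [0, 0, 0, 0, 35],
    [0, 0, 0, 0, 36],
    [0, 0, 0, 0, 36],
    [0, 0, -0.6, 0, 36],
    [0, 0, -1.4, 0, 36]
  ]
}}

```text
clock: 21.1
position: [0.6958, -0.0341, 0.1456]
ee_rot: [-0.001, 0.709, 0.705, -0.001]
contact_force: [-0.5, 0.7, 0.5]
width: 0.0361
gripper_force: 0.0
```

>>> {"api": "play_rows", "payload": {
  "motion": [
    [0, 0, -0.8, 0, 44],
    [0.1, -1.2, -1.2, 0, 44],
    [0.4, -2.6, -1.2, 0, 44],
    [0.7, -4.1, -0.8, 0, 44],
    [1.0, -5.2, -0.4, 0, 44]
  ]
}}

```text
clock: 21.72
position: [0.4862, 0.0072, 0.1621]
ee_rot: [0.0, 0.709, 0.705, 0.0]
contact_force: [0.1, 0.3, -0.3]
width: 0.044
gripper_force: 0.0
```

>>> {"api": "play_rows", "payload": {
  "motion": [
    [0, -0.7, 0.4, 0, 44],
    [0, -0.7, 0.4, 0, 44],
    [0, -0.7, 0.4, 0, 44]
  ]
}}

```text
clock: 22.1
position: [0.4628, 0.0066, 0.1471]
ee_rot: [0.001, 0.709, 0.705, 0.001]
contact_force: [0.2, -0.2, 1.8]
width: 0.0441
gripper_force: 0.0
```

```bash
python3 -c "
from look import *
d=cam('scene');X=cloud(d)*1000
m=(X[...,2]>62)&(X[...,2]<85)&(X[...,0]>380)&(X[...,0]<520)&(abs(X[...,1]-100)<130)
n,l,st,c=cv2.connectedComponentsWithStats(m.astype(np.uint8))
for i in range(1,n):
    if st[i,4]>15: print(st[i,4],circ(X[l==i]/1000),X[l==i].mean(0))
jars()
plan((458.3,5.6,53.5,0))
"
```

```text
63 [457.3   4.5] [460.17954804   2.24389215  72.70212652]
knob? 36 18 px [336. 247.] circ [ 458.7 -198.3] top circ [ 462.7 -202.1] hue 12.0
knob? 92 57 px [288. 288.] circ [350.  -75.8] top circ [352.6 -72.9] hue 144.0
now 22.2 [463.    6.6 147. ] -0.27 F [ 0.2 -0.2  0.1] w 44.0 g 0.0 q [-0.14  0.17  1.87  0.    1.1  -0.13]
to (458.3, 5.6, 53.5, 0) [np.float64(-0.02), np.float64(-0.12), np.float64(2.34), np.float64(-0.03)]
```

>>> {"api": "play_rows", "payload": {
  "motion": [
    [-0.02, -0.12, 0.5, 0, 44],
    [-0.02, -0.12, 1.3, 0, 44],
    [-0.02, -0.12, 2.1, 0, 44],
    [-0.02, -0.12, 2.34, 0, 44],
    [-0.02, -0.12, 2.34, 0, 44]
  ]
}}

```text
clock: 22.82
position: [0.4567, 0.006, 0.0524]
ee_rot: [-0.0, 0.709, 0.705, -0.0]
contact_force: [-0.3, 1.1, -0.4]
width: 0.0442
gripper_force: 0.0
```

>>> {"api": "play_rows", "payload": {
  "motion": [
    [0, 0, 0, 0, 15],
    [0, 0, 0, 0, 15],
    [0, 0, 0, 0, 15],
    [0, 0, 0, 0, 15]
  ],
  "newtons": 60
}}

```text
clock: 23.32
position: [0.4574, 0.006, 0.0537]
ee_rot: [0.001, 0.709, 0.705, 0.001]
contact_force: [1.3, -0.2, 6.4]
width: 0.0223
gripper_force: 59.0
```

>>> {"api": "play_rows", "payload": {
  "motion": [
    [0, 0, -0.4, 0, 15],
    [0, 0, -1.4, 0, 15],
    [0, 0, -2.6, 0, 15],
    [0, 0, -3.8, 0, 15],
    [0, 0, -4.0, 0, 15]
  ]
}}

```text
clock: 23.95
position: [0.4571, 0.006, 0.2153]
ee_rot: [0.002, 0.709, 0.706, 0.002]
contact_force: [0.6, -0.1, -1.9]
width: 0.0219
gripper_force: 59.4
```

>>> {"api": "play_rows", "payload": {
  "motion": [
    [-0.3, 1.0, 0, 0, 15],
    [-0.6, 2.2, 0, 0, 15],
    [-0.8, 3.2, 0, 0, 15],
    [-1.0, 3.7, 0, 0, 15],
    [-1.0, 3.7, 0, 0, 15]
  ]
}}

```text
clock: 24.58
position: [0.6034, -0.0349, 0.2096]
ee_rot: [-0.002, 0.709, 0.705, -0.001]
contact_force: [-0.2, -0.5, -1.5]
width: 0.0218
gripper_force: 59.3
```

```bash
python3 -c "
from look import *
plan((606.5,-34,93,0))
"
```

```text
now 24.575 [603.4 -34.9 209.6] -0.3 F [-0.2 -0.5 -1.5] w 21.8 g 59.3 q [-0.17  0.33  1.47 -0.    1.34 -0.17]
to (606.5, -34, 93, 0) [np.float64(0.02), np.float64(0.08), np.float64(2.92), np.float64(-0.03)]
```

>>> {"api": "play_rows", "payload": {
  "motion": [
    [0.02, 0.06, 0.5, 0, 15],
    [0.02, 0.06, 1.2, 0, 15],
    [0.02, 0.06, 2.0, 0, 15],
    [0.02, 0.06, 2.7, 0, 15],
    [0.02, 0.06, 2.9, 0, 15]
  ]
}}

```text
clock: 25.2
position: [0.6024, -0.0329, 0.0939]
ee_rot: [-0.003, 0.709, 0.706, -0.002]
contact_force: [0.2, 0.9, -1.8]
width: 0.0219
gripper_force: 59.3
```

>>> {"api": "play_rows", "payload": {
  "motion": [
    [0, 0, 0.04, 0, 15],
    [0, 0, 0.08, 0, 15],
    [0, 0, 0.08, 0, 15],
    [0, 0, 0.08, 0, 15]
  ]
}}

```text
clock: 25.7
position: [0.6064, -0.0338, 0.094]
ee_rot: [0.001, 0.709, 0.705, 0.0]
contact_force: [-0.2, -0.1, -1.5]
width: 0.0217
gripper_force: 59.3
```

>>> {"api": "play_rows", "payload": {
  "motion": [
    [0, 0, 0, 0, 35],
    [0, 0, 0, 0, 36],
    [0, 0, 0, 0, 36],
    [0, 0, -0.6, 0, 36],
    [0, 0, -1.4, 0, 36]
  ]
}}

```text
clock: 26.32
position: [0.6053, -0.0336, 0.149]
ee_rot: [-0.001, 0.709, 0.705, -0.001]
contact_force: [0.0, 0.6, 0.1]
width: 0.0359
gripper_force: 0.0
```

>>> {"api": "play_rows", "payload": {
  "motion": [
    [0, 0, -1.2, 0, 44],
    [0.2, -0.6, -2.5, 0, 44],
    [1.0, -1.8, -3.5, 0, 44],
    [2.2, -3.0, -3.5, 0, 44],
    [3.5, -4.0, -3.5, 0, 44]
  ]
}}

```text
clock: 26.95
position: [0.4547, 0.0963, 0.2902]
ee_rot: [0.001, 0.709, 0.705, 0.001]
contact_force: [-0.0, 1.3, -0.1]
width: 0.0439
gripper_force: 0.0
```

>>> {"api": "play_rows", "payload": {
  "motion": [
    [0.4, -0.5, 0, 0, 44],
    [0.4, -0.5, 0, 0, 44]
  ]
}}

```text
clock: 27.2
position: [0.4345, 0.1126, 0.2898]
ee_rot: [0.0, 0.708, 0.706, 0.0]
contact_force: [0.8, -0.3, -0.3]
width: 0.044
gripper_force: 0.0
```

```bash
python3 -c "
from look import *
plan()
out=[]
for n in('top','scene'):
    d=cam(n);P=cloud(d);X=P*1000;hsv=cv2.cvtColor(d['img'],cv2.COLOR_RGB2HSV)
    dark=(hsv[...,2]<100)&(hsv[...,0]<20)&(hsv[...,1]>80)
    m=dark&(X[...,2]>180)&(X[...,2]<220)&(abs(X[...,1]-405)<125)&(abs(X[...,0]-510)<80)
    p=P[m];print(n,len(p),rect(p),(p.mean(0)*1000).round(1),'zmax',p[:,2].max())
    t=(X[...,2]>228)&(X[...,2]<250)&(abs(X[...,1]-405)<70)&(X[...,0]<530)&(X[...,0]>440)
    k,l,st,c=cv2.connectedComponentsWithStats(t.astype(np.uint8))
    for i in range(1,k): print(' tip',st[i,4],X[l==i].mean(0).round(1),X[l==i][:,2].max())
    w=(X[...,2]>95)&(X[...,2]<109)&(abs(X[...,1]-405)<125)&(abs(X[...,0]-510)<110); print(' wall',w.sum(),rect(P[w]))
    b=d['img'][110:300,30:230] if n=='top' else d['img'][80:230,290:450]
    out.append(cv2.resize(b,(400,380)))
    if n=='top': out.append(cv2.resize(d['img'][135:225,210:310],(400,380)))
cv2.imwrite('pics/c5.png',cv2.resize(np.hstack(out),(800,260))[...,::-1])
"
```

```text
now 27.2 [434.5 112.6 289.8] -0.11 F [ 0.8 -0.3 -0.3] w 44.0 g 0.0 q [0.1  0.05 1.64 0.   1.45 0.1 ]
top 20 (array([502.1, 413. ]), array([  1.9, 190.9]), 1.07) [501.3 459.  202.9] zmax 0.20975955775471872
 tip 12 [485.5 443.6 238.2] 242.510641806808
 tip 11 [486.6 354.1 238.3] 242.1361993130517
 wall 405 (array([507.5, 408.1]), array([178.1, 212. ]), 0.64)
scene 61 (array([508.3, 402.1]), array([ 14.1, 202.8]), 0.46) [511.7 379.4 198.8] zmax 0.20804280717788146
 tip 12 [486.9 441.3 235.9] 242.58286206718765
 tip 13 [487.5 353.4 233.9] 241.8196126624177
 wall 423 (array([507.1, 406.8]), array([181.9, 218.1]), 0.41)
```

View pics/c5.png

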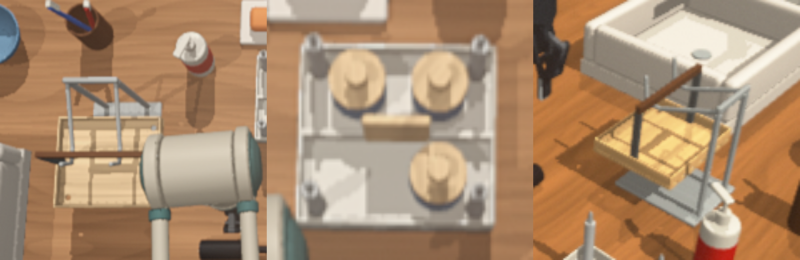

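```bash
python3 -c "
from look import *
plan((508.5,403,275,.7),(508.5,403,181,.7))
"
```

```text
now 27.3 [436.5 111.3 289.4] -0.24 F [ 0.   0.4 -0.4] w 44.3 g 0.0 q [ 0.1   0.05  1.64 -0.    1.45  0.1 ]
to (508.5, 403, 275, 0.7) [np.float64(7.3), np.float64(1.77), np.float64(0.36), np.float64(-0.09)]
to (508.5, 403, 181, 0.7) [np.float64(0.0), np.float64(0.0), np.float64(2.35), 0.0]
```

>>> {"api": "play_rows", "payload": {
  "motion": [
    [1.2, 0.3, 0, 0, 44],
    [2.7, 0.7, 0, 0, 44],
    [4.2, 1.0, 0, 0, 44],
    [5.6, 1.4, 0.2, -0.1, 44],
    [7.0, 1.7, 0.36, -0.1, 44]
  ]
}}

```text
clock: 27.92
position: [0.5077, 0.3925, 0.2737]
ee_rot: [0.0, 0.703, 0.711, -0.0]
contact_force: [-0.2, 0.8, 0.4]
width: 0.0439
gripper_force: 0.0
```

>>> {"api": "play_rows", "payload": {
  "motion": [
    [0.3, 0.05, 0, 0, 44],
    [0.3, 0.05, 0, 0, 44],
    [0.3, 0.05, 0, 0, 44]
  ]
}}

```text
clock: 28.3
position: [0.5075, 0.4016, 0.275]
ee_rot: [0.0, 0.703, 0.711, -0.0]
contact_force: [0.2, -0.7, 0.2]
width: 0.0442
gripper_force: 0.0
```

```bash
python3 -c "
from look import *
plan((508.5,403,181,.7))
d=cam('scene');P=cloud(d);X=P*1000;hsv=cv2.cvtColor(d['img'],cv2.COLOR_RGB2HSV)
dark=(hsv[...,2]<110)&(hsv[...,0]<20)&(hsv[...,1]>80)
m=dark&(X[...,2]>195)&(X[...,2]<215)&(abs(X[...,1]-405)<125)&(abs(X[...,0]-510)<40)
p=X[m];print(p[:,1].min(),p[:,1].max(),np.polyfit(p[:,1],p[:,0],1))
"
```

```text
now 28.3 [507.5 401.6 275. ] 0.64 F [ 0.2 -0.7  0.2] w 44.2 g 0.0 q [ 0.56  0.37  1.26 -0.    1.51  0.55]
to (508.5, 403, 181, 0.7) [np.float64(0.04), np.float64(0.02), np.float64(2.35), np.float64(-0.01)]
302.60551901677906 502.40886432815313 [-2.02572982e-03  5.12465370e+02]
```

>>> {"api": "play_rows", "payload": {
  "motion": [
    [0.02, 0.02, 0.5, 0, 44],
    [0.02, 0.02, 1.2, 0, 44],
    [0.02, 0.02, 1.9, 0, 44],
    [0.02, 0.02, 2.35, 0, 44],
    [0.02, 0.02, 2.35, 0, 44]
  ]
}}

```text
clock: 28.98
position: [0.5071, 0.4023, 0.1801]
ee_rot: [-0.0, 0.703, 0.711, -0.001]
contact_force: [0.4, 0.2, -0.1]
width: 0.0442
gripper_force: 0.0
```

>>> {"api": "play_rows", "payload": {
  "motion": [
    [0, 0, 0, 0, 25],
    [0, 0, 0, 0, 5],
    [0, 0, 0, 0, 0],
    [0, 0, 0, 0, 0],
    [0, 0, 0, 0, 0]
  ],
  "newtons": 90
}}

```text
clock: 29.6
position: [0.5083, 0.4042, 0.1826]
ee_rot: [0.001, 0.702, 0.712, 0.001]
contact_force: [-0.4, -2.4, 6.2]
width: 0.0105
gripper_force: 88.2
```

```bash
python3 -c "
from look import *
plan((508.5,403,181,.7))
"
```

```text
now 29.6 [508.3 404.2 182.6] 0.75 F [-0.4 -2.4  6.2] w 10.5 g 88.2 q [ 0.57  0.41  1.42 -0.    1.31  0.55]
to (508.5, 403, 181, 0.7) [np.float64(-0.03), np.float64(0.0), np.float64(0.04), np.float64(0.0)]
```

>>> {"api": "play_rows", "payload": {
  "motion": [
    [0, 0, -0.2, 0, 0],
    [0, 0, -0.7, 0, 0],
    [0, 0, -1.2, 0, 0],
    [0, 0, -1.6, 0, 0],
    [0, 0, -1.65, 0, 0]
  ]
}}

```text
clock: 30.22
position: [0.5083, 0.4045, 0.2479]
ee_rot: [0.0, 0.703, 0.712, 0.001]
contact_force: [0.3, -0.4, -3.5]
width: 0.0104
gripper_force: 88.1
```

```bash
python3 -c "
from look import *
plan((365,402,247,.7))
"
```

```text
now 30.225 [508.3 404.5 247.9] 0.74 F [ 0.3 -0.4 -3.5] w 10.4 g 88.1 q [0.57 0.38 1.31 0.   1.45 0.55]
to (365, 402, 247, 0.7) [np.float64(-0.02), np.float64(-3.58), np.float64(0.02), np.float64(0.0)]
```

>>> {"api": "play_rows", "payload": {
  "motion": [
    [0, -0.4, 0, 0, 0],
    [0, -1.2, 0, 0, 0],
    [0, -2.2, 0, 0, 0],
    [0, -3.1, 0, 0, 0],
    [0, -3.7, 0, 0, 0]
  ]
}}

```text
clock: 30.85
position: [0.3567, 0.4014, 0.246]
ee_rot: [-0.0, 0.702, 0.712, -0.001]
contact_force: [-0.0, 0.9, -3.2]
width: 0.0102
gripper_force: 88.0
```

>>> {"api": "play_rows", "payload": {
  "motion": [
    [0, 0, 0, 0, 0],
    [0, 0, 0, 0, 0],
    [0, 0, 0, 0, 0]
  ]
}}

```text
clock: 31.22
position: [0.3609, 0.4023, 0.2466]
ee_rot: [0.0, 0.703, 0.711, 0.0]
contact_force: [-0.2, 0.5, -2.5]
width: 0.0102
gripper_force: 88.1
```

```bash
python3 -c "
from look import *
plan((365,402,300,.7),(380,130,330,.7),(651,9.6,330,-.2))
d=cam('top');P=cloud(d);X=P*1000;save(d,'top6.png')
w=(X[...,2]>150)&(X[...,2]<185)&(X[...,1]>290)&(X[...,1]<520)&(X[...,0]<475)&(X[...,0]>250); print(' wall',w.sum(),rect(P[w]),np.median(X[w][:,2]))
d=cam('scene');save(d,'scene6.png')
"
```

```text
now 31.225 [360.9 402.3 246.6] 0.7 F [-0.2  0.5 -2.5] w 10.2 g 88.1 q [ 0.71  0.22  1.55 -0.    1.38  0.7 ]
to (365, 402, 300, 0.7) [np.float64(-0.01), np.float64(0.1), np.float64(-1.33), np.float64(-0.0)]
to (380, 130, 330, 0.7) [np.float64(-6.8), np.float64(0.29), np.float64(-0.75), 0.0]
to (651, 9.6, 330, -0.2) [np.float64(-3.09), np.float64(6.74), np.float64(-0.0), 0.09]
 wall 781 (array([359.7, 404.7]), array([178.8, 210.9]), 0.87) 163.74095550741433
```

View pics/scene6.png

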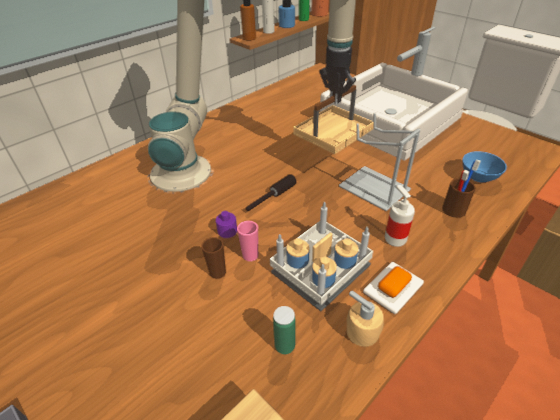

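>>> {"api": "play_rows", "payload": {
  "motion": [
    [-0.6, 0, -0.3, 0, 0],
    [-1.8, 0, -0.8, 0, 0],
    [-3.3, 0.1, -1.3, 0, 0],
    [-4.8, 0.2, -1.4, 0, 0],
    [-5.8, 0.3, -1.4, 0, 0]
  ]
}}

```text
clock: 31.95
position: [0.3746, 0.1671, 0.3041]
ee_rot: [0.001, 0.703, 0.711, 0.001]
contact_force: [0.5, 0.2, -3.7]
width: 0.0107
gripper_force: 88.1
```

>>> {"api": "play_rows", "payload": {
  "motion": [
    [-0.9, 0.3, 0, 0, 0],
    [-1.5, 1.2, 0, 0, 0],
    [-2.0, 2.4, 0, 0.1, 0],
    [-2.4, 3.6, 0, 0.1, 0],
    [-2.8, 4.6, 0, 0.1, 0]
  ]
}}

```text
clock: 32.58
position: [0.5616, 0.0587, 0.3033]
ee_rot: [0.0, 0.709, 0.705, 0.0]
contact_force: [0.3, -0.2, -3.1]
width: 0.0104
gripper_force: 88.1
```

```bash
python3 -c "
from look import *
plan((651.3,7.4,265,-.25))
"
```

```text
now 32.575 [561.6  58.7 303.3] -0.35 F [ 0.3 -0.2 -3.1] w 10.4 g 88.1 q [-0.02  0.23  1.39 -0.    1.52 -0.01]
to (651.3, 7.4, 265, -0.25) [np.float64(-1.27), np.float64(2.25), np.float64(0.96), np.float64(-0.01)]
```

>>> {"api": "play_rows", "payload": {
  "motion": [
    [-0.4, 0.7, 0, 0, 0],
    [-0.9, 1.5, 0, 0, 0],
    [-1.27, 2.25, 0, 0, 0],
    [-1.27, 2.25, 0.4, 0, 0],
    [-1.27, 2.25, 0.6, 0, 0]
  ]
}}

```text
clock: 33.2
position: [0.6486, 0.0089, 0.2774]
ee_rot: [-0.001, 0.709, 0.705, -0.001]
contact_force: [-0.0, 0.1, -4.5]
width: 0.0102
gripper_force: 88.1
```

>>> {"api": "play_rows", "payload": {
  "motion": [
    [0, 0, 0, 0, 0],
    [0, 0, 0, 0, 0],
    [0, 0, 0, 0, 0]
  ]
}}

```text
clock: 33.58
position: [0.65, 0.0099, 0.2797]
ee_rot: [0.001, 0.709, 0.706, 0.001]
contact_force: [0.1, 0.1, -2.5]
width: 0.0101
gripper_force: 88.1
```

```bash
python3 -c "
from look import *
plan((651.3,7.4,265,-.25))
d=cam('top');P=cloud(d);X=P*1000
w=(X[...,2]>188)&(X[...,2]<212)&(abs(X[...,1]-10)<115)&(abs(X[...,0]-650)<100); print('wall',w.sum(),rect(P[w]),np.median(X[w][:,2]))
a=d['img'][90:240,170:350]
d=cam('scene');P=cloud(d);X=P*1000
w=(X[...,2]>188)&(X[...,2]<212)&(abs(X[...,1]-10)<125)&(abs(X[...,0]-650)<110); print('wall s',w.sum(),rect(P[w]))
cv2.imwrite('pics/c7.png',np.hstack([cv2.resize(a,(400,340)),cv2.resize(d['img'][170:320,230:400],(400,340))])[...,::-1])
"
```

```text
now 33.575 [650.    9.9 279.7] -0.23 F [ 0.1  0.1 -2.5] w 10.1 g 88.1 q [-0.09  0.37  1.25  0.    1.52 -0.09]
to (651.3, 7.4, 265, -0.25) [np.float64(-0.06), np.float64(0.03), np.float64(0.37), np.float64(0.0)]
wall 359 (array([648.8,  11.8]), array([181.9, 205.3]), 0.1) 199.0078472198141
wall s 1009 (array([648.4,  12.2]), array([213.8, 182.7]), 89.71)
```

View pics/c7.png

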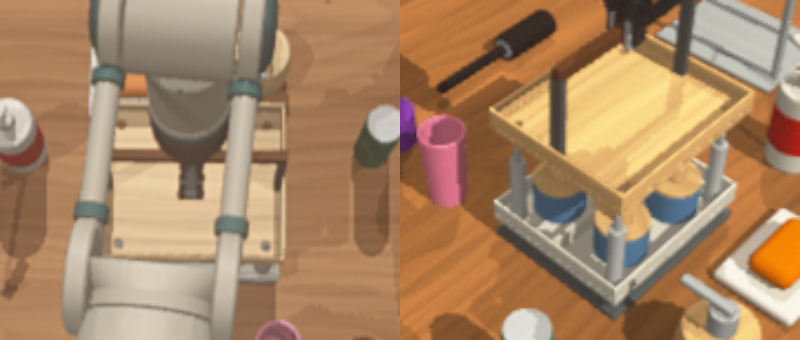

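>>> {"api": "play_rows", "payload": {
  "motion": [
    [-0.06, 0.05, 0.1, 0, 0],
    [-0.06, 0.05, 0.3, 0, 0],
    [-0.06, 0.05, 0.55, 0, 0],
    [-0.06, 0.05, 0.55, 0, 0],
    [-0.06, 0.05, 0.55, 0, 0]
  ]
}}

```text
clock: 34.3
position: [0.6521, 0.0072, 0.2566]
ee_rot: [-0.0, 0.709, 0.706, 0.0]
contact_force: [0.2, 0.6, -3.9]
width: 0.0102
gripper_force: 88.1
```

>>> {"api": "play_rows", "payload": {
  "motion": [
    [0, 0, 0.1, 0, 0],
    [0, 0, 0.2, 0, 0],
    [0, 0, 0.25, 0, 0],
    [0, 0, 0.25, 0, 0]
  ]
}}

```text
clock: 34.8
position: [0.6519, 0.0071, 0.2465]
ee_rot: [-0.0, 0.709, 0.705, -0.0]
contact_force: [0.3, 0.6, -3.1]
width: 0.0105
gripper_force: 88.1
```

```bash
python3 -c "
from look import *
plan((652,7.7,232,-.25))
"
```

```text
now 34.8 [651.9   7.1 246.5] -0.26 F [ 0.3  0.6 -3.1] w 10.5 g 88.1 q [-0.1   0.39  1.3   0.    1.45 -0.09]
to (652, 7.7, 232, -0.25) [np.float64(0.01), np.float64(0.0), np.float64(0.36), np.float64(-0.0)]
```

>>> {"api": "play_rows", "payload": {
  "motion": [
    [0.01, 0, 0.1, 0, 0],
    [0.01, 0, 0.2, 0, 0],
    [0.01, 0, 0.3, 0, 0],
    [0.01, 0, 0.35, 0, 0],
    [0.01, 0, 0.35, 0, 0]
  ]
}}

```text
clock: 35.42
position: [0.6521, 0.0076, 0.2329]
ee_rot: [0.0, 0.709, 0.705, 0.0]
contact_force: [0.3, -0.3, -3.2]
width: 0.0102
gripper_force: 88.2
```

>>> {"api": "play_rows", "payload": {
  "motion": [
    [0, 0, 0.03, 0, 0],
    [0, 0, 0.05, 0, 0],
    [0, 0, 0.05, 0, 0]
  ]
}}

```text
clock: 35.8
position: [0.6521, 0.0075, 0.2328]
ee_rot: [0.001, 0.709, 0.706, 0.001]
contact_force: [-3.2, 0.3, 6.2]
width: 0.0103
gripper_force: 89.5
```

```bash
python3 -c "
from look import *
plan((652,7.7,232,-.25))
"
```

```text
now 35.8 [652.1   7.5 232.8] -0.26 F [-3.2  0.3  6.2] w 10.3 g 89.5 q [-0.1   0.39  1.33  0.    1.42 -0.09]
to (652, 7.7, 232, -0.25) [np.float64(0.0), np.float64(-0.0), np.float64(0.02), np.float64(-0.0)]
```

>>> {"api": "play_rows", "payload": {
  "motion": [
    [0, 0, 0, 0, 20],
    [0, 0, 0, 0, 40],
    [0, 0, 0, 0, 44],
    [0, 0, 0, 0, 44],
    [0, 0, -0.5, 0, 44]
  ]
}}

```text
clock: 36.42
position: [0.651, 0.0076, 0.249]
ee_rot: [-0.002, 0.709, 0.705, -0.001]
contact_force: [-0.4, -0.4, 0.4]
width: 0.0442
gripper_force: 0.0
```

>>> {"api": "play_rows", "payload": {
  "motion": [
    [0, 0, -0.7, 0, 44],
    [0, 0, -1.5, 0, 50],
    [-0.5, -0.5, -1.7, 1.0, 60],
    [-1.2, -1.3, -1.7, 2.0, 70],
    [-2.0, -2.1, -1.7, 3.0, 76]
  ]
}}

```text
clock: 37.05
position: [0.5669, -0.0726, 0.3188]
ee_rot: [0.0, 0.868, 0.496, 0.0]
contact_force: [0.2, -0.9, 0.7]
width: 0.0764
gripper_force: 0.0
```

>>> {"api": "play_rows", "payload": {
  "motion": [
    [0, 0, 0, 1.0, 76],
    [0, 0, 0, 2.0, 76],
    [0, 0, 0, 3.0, 76],
    [0, 0, 0, 4.0, 76],
    [0, 0, 0, 5.0, 76]
  ]
}}

```text
clock: 37.67
position: [0.5676, -0.0721, 0.3187]
ee_rot: [-0.0, 0.997, 0.082, 0.0]
contact_force: [0.2, -0.8, 0.1]
width: 0.0757
gripper_force: 0.0
```

>>> {"api": "play_rows", "payload": {
  "motion": [
    [0, 0, 0, 0.9, 76],
    [0, 0, 0, 0.9, 76],
    [0, 0, 0, 0.9, 76]
  ]
}}

```text
clock: 38.05
position: [0.5676, -0.0721, 0.3187]
ee_rot: [-0.0, 1.0, 0.008, 0.0]
contact_force: [0.4, -0.2, -0.1]
width: 0.0758
gripper_force: 0.0
```

```bash
python3 -c "
from look import *
for n in('top','scene'):
    d=cam(n);P=cloud(d);X=P*1000;save(d,n+'8.png')
    m=(X[...,2]>98)&(X[...,2]<120)&(abs(X[...,1]+195)<50)&(abs(X[...,0]-458)<50)
    print(n,m.sum(),circ(P[m]),rect(P[m]),X[m].mean(0).round(1))
    w=(X[...,2]>140)&(X[...,2]<160)&(abs(X[...,1]-10)<115)&(abs(X[...,0]-650)<100); print('wall',w.sum(),rect(P[w]))
plan((457,-194,150,-90),(457,-194,66,-90))
"
```

```text
top 116 [ 457.1 -193. ] (array([ 457. , -192.6]), array([52.3, 53.9]), 45.39) [ 458.1 -194.9  108.7]
wall 403 (array([651.5,  11.8]), array([208.1, 181.9]), 89.78)
scene 221 [ 457.2 -193.5] (array([ 457.5, -194.5]), array([54.4, 55.9]), 64.42) [ 457.2 -195.2  106.6]
wall 1065 (array([651. ,   9.6]), array([213. , 182.1]), 89.55)
now 38.15 [567.6 -72.1 318.7] -89.18 F [-0.6 -0.2 -0.4] w 76.0 g 0.0 q [-0.25  0.24  1.35  0.    1.56  1.31]
to (457, -194, 150, -90) [np.float64(-2.81), np.float64(3.01), np.float64(4.22), np.float64(0.08)]
to (457, -194, 66, -90) [np.float64(0.0), np.float64(0.0), np.float64(2.1), 0.0]
```

View pics/scene8.png

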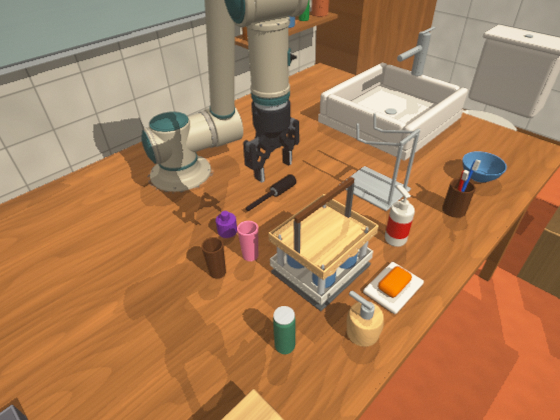

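>>> {"api": "play_rows", "payload": {
  "motion": [
    [-0.7, 0.7, 0.8, 0.08, 76],
    [-1.5, 1.6, 1.8, 0.08, 76],
    [-2.3, 2.5, 3.0, 0.08, 76],
    [-2.8, 3.03, 4.0, 0.08, 76],
    [-2.8, 3.03, 4.2, 0.08, 76]
  ]
}}

```text
clock: 38.78
position: [0.4539, -0.1947, 0.1481]
ee_rot: [-0.002, 1.0, -0.002, -0.003]
contact_force: [-0.0, -0.1, 0.2]
width: 0.0762
gripper_force: 0.0
```

>>> {"api": "play_rows", "payload": {
  "motion": [
    [0, 0, 0, 0, 76],
    [0, 0, 0, 0, 76]
  ]
}}

```text
clock: 39.02
position: [0.4592, -0.1948, 0.1523]
ee_rot: [0.001, 1.0, 0.0, 0.002]
contact_force: [-0.4, -0.0, -0.3]
width: 0.076
gripper_force: 0.0
```

```bash
python3 -c "
from look import *
plan((457.2,-193.8,64,-90))
"
```

```text
now 39.025 [ 459.2 -194.8  152.3] -89.98 F [-0.4 -0.  -0.3] w 76.0 g 0.0 q [-0.54  0.22  1.79  0.    1.13  1.03]
to (457.2, -193.8, 64, -90) [np.float64(-0.05), np.float64(-0.02), np.float64(2.21), np.float64(0.0)]
```

>>> {"api": "play_rows", "payload": {
  "motion": [
    [-0.05, -0.02, 0.4, 0, 76],
    [-0.05, -0.02, 1.0, 0, 76],
    [-0.05, -0.02, 1.7, 0, 76],
    [-0.05, -0.02, 2.2, 0, 76],
    [-0.05, -0.02, 2.2, 0, 76]
  ]
}}

```text
clock: 39.65
position: [0.4558, -0.1932, 0.0627]
ee_rot: [-0.0, 1.0, 0.0, -0.0]
contact_force: [-0.1, -0.1, -0.2]
width: 0.0759
gripper_force: 0.0
```

>>> {"api": "play_rows", "payload": {
  "motion": [
    [0, 0, 0, 0, 60],
    [0, 0, 0, 0, 45],
    [0, 0, 0, 0, 45],
    [0, 0, 0, 0, 45],
    [0, 0, 0, 0, 45]
  ],
  "newtons": 50
}}

```text
clock: 40.28
position: [0.4569, -0.1944, 0.0645]
ee_rot: [0.001, 1.0, -0.001, 0.002]
contact_force: [0.6, 0.2, 6.6]
width: 0.0528
gripper_force: 52.3
```

```bash
python3 -c "
from look import *
plan((457.2,-193.8,300,-90),(600,5,300,-90),(600,5,198,-90))
"
```

```text
now 40.275 [ 456.9 -194.4   64.5] -90.07 F [0.6 0.2 6.6] w 52.8 g 52.3 q [-0.54  0.31  1.92  0.    0.9   1.03]
to (457.2, -193.8, 300, -90) [np.float64(0.01), np.float64(-0.02), np.float64(-5.89), np.float64(-0.01)]
to (600, 5, 300, -90) [np.float64(3.57), np.float64(-4.97), np.float64(-0.0), 0.0]
to (600, 5, 198, -90) [np.float64(0.0), np.float64(0.0), np.float64(2.55), 0.0]
```

>>> {"api": "play_rows", "payload": {
  "motion": [
    [0, 0, -0.4, 0, 45],
    [0, 0, -1.4, 0, 45],
    [0, 0, -2.8, 0, 45],
    [0, 0, -4.2, 0, 45],
    [0, 0, -5.15, 0, 45]
  ]
}}

```text
clock: 40.9
position: [0.4556, -0.1942, 0.2721]
ee_rot: [0.001, 1.0, -0.0, 0.002]
contact_force: [0.1, -0.5, -2.3]
width: 0.0533
gripper_force: 52.9
```

>>> {"api": "play_rows", "payload": {
  "motion": [
    [0.5, -0.7, 0, 0, 45],
    [1.4, -1.9, 0, 0, 45],
    [2.4, -3.2, 0, 0, 45],
    [3.2, -4.4, 0, 0, 45],
    [3.57, -4.97, 0, 0, 45]
  ]
}}

```text
clock: 41.52
position: [0.5994, 0.0077, 0.2687]
ee_rot: [-0.0, 1.0, 0.001, 0.0]
contact_force: [0.8, -1.0, -1.0]
width: 0.0532
gripper_force: 53.0
```

>>> {"api": "play_rows", "payload": {
  "motion": [
    [0, 0, 0, 0, 45],
    [0, 0, 0, 0, 45],
    [0, 0, 0, 0, 45]
  ]
}}

```text
clock: 41.9
position: [0.5975, 0.0036, 0.269]
ee_rot: [0.0, 1.0, -0.001, -0.0]
contact_force: [0.4, -0.3, -1.6]
width: 0.0534
gripper_force: 53.0
```

```bash
python3 -c "
from look import *
plan((600,8,199,-90))
"
```

```text
now 41.9 [597.5   3.6 269. ] -90.14 F [ 0.4 -0.3 -1.6] w 53.4 g 53.0 q [-0.11  0.29  1.39 -0.    1.46  1.46]
to (600, 8, 199, -90) [np.float64(0.06), np.float64(-0.11), np.float64(1.75), np.float64(-0.01)]
```

>>> {"api": "play_rows", "payload": {
  "motion": [
    [0.06, -0.1, 0.3, 0, 45],
    [0.06, -0.1, 0.8, 0, 45],
    [0.06, -0.1, 1.3, 0, 45],
    [0.06, -0.1, 1.7, 0, 45],
    [0.06, -0.1, 1.75, 0, 45]
  ]
}}

```text
clock: 42.52
position: [0.5996, 0.0086, 0.1971]
ee_rot: [-0.0, 1.0, -0.001, -0.002]
contact_force: [0.1, -0.0, -2.0]
width: 0.0529
gripper_force: 53.0
```

>>> {"api": "play_rows", "payload": {
  "motion": [
    [0, 0, 0.03, 0, 45],
    [0, 0, 0.06, 0, 45],
    [0, 0, 0.06, 0, 45]
  ]
}}

```text
clock: 42.9
position: [0.6009, 0.0088, 0.1969]
ee_rot: [0.0, 1.0, -0.0, 0.001]
contact_force: [-0.6, 0.0, -1.2]
width: 0.0527
gripper_force: 53.0
```

```bash
python3 -c "
from look import *
plan((600,8,195.5,-90))
d=cam('scene');cv2.imwrite('pics/c9.png',cv2.resize(d['img'][130:320,230:420],(600,600))[...,::-1])
"
```

```text
now 42.9 [600.9   8.8 196.9] -90.06 F [-0.6  0.  -1.2] w 52.7 g 53.0 q [-0.1   0.33  1.51  0.    1.3   1.47]
to (600, 8, 195.5, -90) [np.float64(-0.02), np.float64(0.02), np.float64(0.03), np.float64(-0.01)]
```

View pics/c9.png

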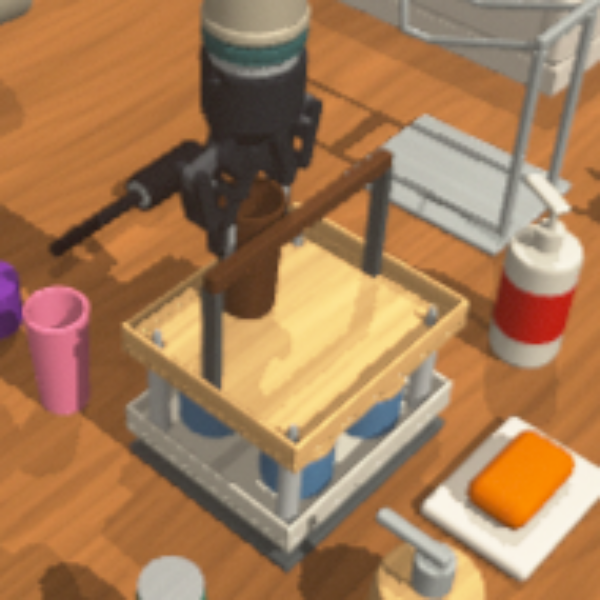

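>>> {"api": "play_rows", "payload": {
  "motion": [
    [0, 0, 0.03, 0, 45],
    [0, 0, 0.03, 0, 45],
    [0, 0, 0.03, 0, 60],
    [0, 0, 0.03, 0, 74],
    [0, 0, 0.03, 0, 74]
  ]
}}

```text
clock: 43.58
position: [0.6006, 0.0087, 0.1951]
ee_rot: [-0.0, 1.0, -0.001, 0.0]
contact_force: [-0.1, 0.2, 0.1]
width: 0.074
gripper_force: 0.0
```

>>> {"api": "play_rows", "payload": {
  "motion": [
    [0, 0, -0.4, 0, 74],
    [0, 0, -1.2, 0, 74],
    [0, 0, -2.2, 0, 74],
    [-0.5, 0, -3.0, 0, 74],
    [-2.0, 0, -3.0, 0, 74]
  ]
}}

```text
clock: 44.2
position: [0.5237, 0.0083, 0.3187]
ee_rot: [0.0, 1.0, -0.0, 0.004]
contact_force: [-0.5, 0.7, -0.5]
width: 0.0741
gripper_force: 0.0
```

>>> {"api": "play_rows", "payload": {
  "motion": [
    [-1.0, -1.0, 0, 0, 74],
    [-2.0, -2.5, 0, 0, 74],
    [-2.5, -4.0, 0, 0, 74],
    [-2.5, -5.0, 0, 0, 74],
    [-2.5, -5.0, 0, 0, 74]
  ]
}}

```text
clock: 44.82
position: [0.4203, 0.2118, 0.3165]
ee_rot: [-0.001, 1.0, 0.002, 0.001]
contact_force: [0.0, -0.0, -0.1]
width: 0.0737
gripper_force: 0.0
```

```bash
python3 -c "
from look import *
plan()
d=cam('scene');t=cam('top');cv2.imwrite('pics/c10.png',np.hstack([cv2.resize(d['img'][130:320,230:420],(400,400)),cv2.resize(t['img'][110:310,170:370],(400,400))])[...,::-1])
"
```

```text
now 44.825 [420.3 211.8 316.5] -89.75 F [ 0.  -0.  -0.1] w 73.7 g 0.0 q [0.32 0.08 1.55 0.   1.51 1.88]
```

View pics/c10.png

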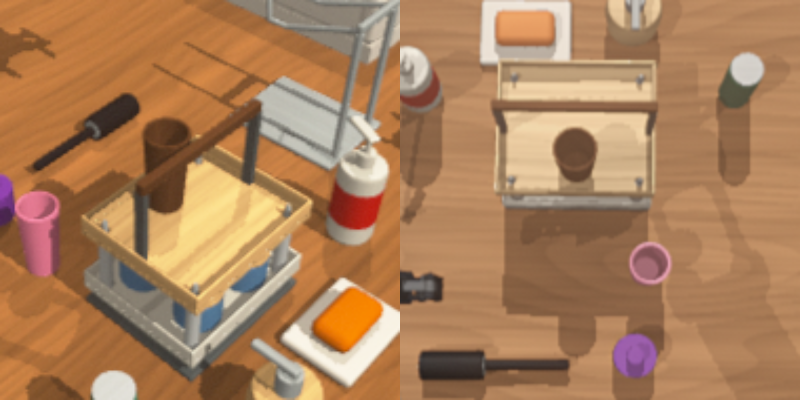

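The caddy sits level on its four pins, the tumbler is upright in it, and the three jars stand in the tray below. Nothing else has been disturbed, so I'm handing in.

```bash
python3 -c "
from rig import manip
print(manip.sign_off())"
```

```text
the job is handed in; nothing more can be done
None
```

The organiser is back together and handed in at about 45 s: the tray is on the lower shoulders with all three blue jars that were there upright in it, and the caddy is on the upper shoulders with the tumbler upright in it. The lotion, spray can and hairbrush were left alone.

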